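# Set the sorting cup and present the bead dish

### The arm

A 6-joint arm with a two-finger parallel gripper is mounted at the origin on the work surface. World frame = base frame: x ahead of the robot, y to its left, z up, the work surface at z = 0. Lengths are in m, angles in rad, forces in N, time in s.
With the tool pointing down it reaches from about 0.275 to 1 m from the base axis. Payload 8.4 kg.
Tool frame: the origin (TCP) lies on the centre line of the jaws, within the pads' length; the fingertips stand 17 mm ahead of it and the grasp point (between the pads) lies 2 mm behind it (bot.tcp_to_tips is the z of the fingertips in the tool frame, in m); z points along the fingers, y is the line along which they close (so a half turn about z gives the same grasp; the last joint's range is limited). The gripper opens to 85 mm and grips with 20 to 120 N. Pads are 22 mm wide; open, the fingers measure 114 mm over their backs; the gripper's body (76 mm by 85 mm) begins 54 mm behind the grasp point. The pads swing forward as they close: fully open they stand 13 mm farther back than shut.
Start: joints at [-1.112, 0.353, 1.633, -0, 1.155, -0.002], TCP at [0.278, -0.56, 0.248] pointing down, gripper open.
Joint ranges: [-2.63, 2.63], [-0.92, 2.1], [0.06, 2.66], [-1.3, 4.44], [0, 2.69], [-3.02, 3.02]. Speed limits (rad/s): [2.22, 2.22, 2.79, 3.14, 3.14, 3.14].

### API

Orientations are given as a unit quaternion [x, y, z, w].
In Python, from workcell import bot, hand, kinematics, get_obs, vision, hand_in gives the robot as it stands. The module is installed in compiled form; this text tells all that it offers. Calls block until the motion is done:
- bot.reach(position, orientation): joint-space move of the TCP to a pose.
- bot.servo_line(position, ori=None, velocity=0.15): straight line of the TCP; ori=None keeps the orientation; velocity is the mean speed in m/s.
- bot.goto_joints(angles): joint-space move.
- hand.move_gripper(opening, strength=None): finger opening in m; strength is the grip in N (None keeps the last); returns when the fingers have stopped.
- bot.dwell(seconds).
- kinematics.solve_ik(position, orientation): joint angles nearest the present ones, or None.
- get_obs(): the state.
- vision.read_camera(name): name is "scene" or "top"; returns a dict with "frame" (384x512x3 uint8, red, green, blue), "intrinsics" (3x3 intrinsics, pixels), "view" (4x4, takes a point from world to camera coordinates). Camera axes: x right, y down, z forward; pixel columns grow to the right and rows downward; lengths in m; the calibration is good to about 2 mm. A picture is of the moment at which its call begins. There is no depth.
A pose or a line that the arm cannot do raises bot.IKError and nothing moves.
- hand_in(): hands the job in; it is judged then, once.
The state is a dict: "time_s": time; "joint_pos": joint angles; "joint_vel": joint speeds; "joint_efforts": joint torques, N m; "position": TCP position; "orientation": TCP orientation; "wrist_force": force on the tool from outside, world axes, zero at the start; "ft_torque": the same for the moment, N m; "gripper_width": finger opening in m; "grip_force": force on a finger pad.
Only numpy, scipy, OpenCV 4.12 (cv2) and the standard library are available. Lean on these libraries where they do the work, as an engineer would, in place of code of your own. Each camera call takes 0.05 s, during which the arm holds its last target. There are 200 camera calls.

### The job

On this stationery shop counter, first stand the small empty cup upright on the mat, midway between the two lidded jars and in line with them, and let go of it. Then lift the bead dish by the middle of its handle about 10 cm straight up over its coaster and turn it about a quarter turn, left or right as needed, until its pouring lip points straight at the cup, keeping it level so that the ball stays in the middle of the hollow. Finish still holding the dish there, level and still, over its coaster; leave the jars and the other goods where they are.

Things in the scene. Friction and masses are not known exactly. Their poses are not given: they have to be found in the camera images.
- cup: Empty open grey plastic cup, straight-walled, 54 mm outer diameter, 75 mm high, wall 3 mm, about 80 g. Starts upright on the bare counter between the mat and the coaster. Origin: centre of its underside; z up its axis.
- mat: Thin grey counter mat fixed to the counter, 280 mm (its x) by 110 mm (its y), 3 mm thick, on the left or right, turned up to 17 degrees. Origin: centre of its underside, on the counter. The jars stand on its long middle line at its x = -100 and +100 mm, so the cup's place is the centre of the mat.
- jar_a: Closed white jar with a white lid, 64 mm diameter, 85 mm high, about 450 g, standing on the mat at its x = -100 mm. Origin: centre of its underside. Not to be moved.
- jar_b: The same kind of jar, standing on the mat at its x = +100 mm. Origin: centre of its underside. Not to be moved.
- coaster: Round cork coaster fixed to the counter, 110 mm diameter, 4 mm thick. Origin: centre of its underside, on the counter. The dish stands on its centre.
- dish: Loose white round bead dish, 156 mm diameter, rim 34 mm above its underside, about 280 g, standing on the coaster. Origin: centre of the underside; x out through the pouring lip, which juts to 108 mm from the centre; z up. At first the lip points away from the robot (yaw within 0.3 rad of world +x). A steel handle arches over it along its y, on two upright straps at y = +-80 mm.
- dish_grip (a point): Middle of the handle's level bar, over the dish's centre, 108 mm above its underside. The bar is 166 mm long (dish y), 12 mm wide (dish x), 16 mm high (100 to 116 mm above the underside). Gripped here, fingers closing along the dish's x, the dish hangs balanced. Same axes as the dish.
- dish_hollow (a point): Lowest point of the hollow, centre of the dish, 8 mm above its underside. The floor rises 6 degrees outwards to a radius of 48 mm, then 35 degrees to the rim. Same axes as the dish.
- ball_center (a point): Centre of the loose wooden ball, 32 mm diameter, about 20 g, which rests in the middle of the hollow (centre 24 mm above the dish's underside) and rolls freely.
- tape: Bystander: clear ring of tape lying flat, 90 mm diameter, 22 mm high, near the robot. Origin: centre of its underside.
- eraser: Bystander: white eraser 22 x 50 x 14 mm, in the middle of the counter beyond the cup. Origin: centre of its underside.
- stapler: Bystander: stapler 140 mm long, 36 mm wide, 55 mm high, at the far side. Origin: centre of its underside; x along its length.
- cutter: Bystander: closed yellow cutter knife 140 mm long, 16 mm high, lying on the far left. Origin: centre of its underside; x along its length.
- notes: Bystander: block of yellow notes 76 x 76 x 30 mm, on the far right. Origin: centre of its underside.
- gluestick: Bystander: red glue stick lying down, 95 mm long, 28 mm thick, near the robot on the left. Origin: centre of its underside; x along its length.
Not all that is in view belongs to the job. There is more than one size of the dish; the job needs the middle-sized.

How it is judged:
On the way, in this order (a step that is already met when the one before it is completed fails the run):
1. the cup stands upright on the mat midway between the jars, let go of, with the dish still on its coaster (x of cup in the frame of mat between -0.018 and 0.018 m and y of cup in the frame of mat between -0.018 and 0.018 m and height (world z) of cup below 0.008 m and angle between cup's own z axis and vertical below 0.1 rad and linear speed of cup below 0.03 m/s and contact force between cup and the arm below 0.1 N and contact force between cup and the fingers below 0.1 N and height (world z) of dish below 0.012 m), for 0.2 s.
2. the dish is lifted clear by the gripper with the ball in its hollow (height (world z) of dish above 0.05 m and horizontal distance between ball_center and dish_hollow below 0.03 m and contact force between the fingers and dish above 0.5 N), for 0.2 s.
At the end, for the whole second after the job is handed in: Cup upright on the mat, let go, within 18 mm of midway between the jars. Dish gripped, underside 60-170 mm up, within 40 mm of above the coaster, level to 4 degrees, still; its x axis (lip) passes within 65 mm of the cup; ball within 15 mm of the middle (x of cup in the frame of mat between -0.018 and 0.018 m and y of cup in the frame of mat between -0.018 and 0.018 m and height (world z) of cup below 0.008 m and angle between cup's own z axis and vertical below 0.1 rad and linear speed of cup below 0.03 m/s and contact force between cup and the arm below 0.1 N and contact force between cup and the fingers below 0.1 N and height (world z) of dish between 0.06 and 0.17 m and horizontal distance between dish and coaster below 0.04 m and y of cup in the frame of dish between -0.065 and 0.065 m and x of cup in the frame of dish above 0.1 m and angle between dish's own z axis and vertical below 0.07 rad and horizontal distance between ball_center and dish_hollow below 0.015 m and z of ball_center in the frame of dish between 0.015 and 0.035 m and linear speed of dish below 0.02 m/s and angular speed of dish below 0.1 rad/s and contact force between the fingers and dish above 0.5 N and contact force between dish and coaster below 0.05 N); the arm keeps its last pose, push and grip.
It fails at once if the ball strays more than 45 mm from the middle of the dish (horizontal distance between ball_center and dish_hollow above 0.045 m).
It fails at once if the dish is tipped by more than 17 degrees (angle between dish's own z axis and vertical above 0.3 rad).
It fails at once if a jar is moved by more than 15 mm (distance of any of jar_a, jar_b from where it was at the start of the episode above 0.015 m).
It fails at once if another item on the counter is moved by more than 25 mm (distance of any of tape, eraser, stapler, cutter, notes, gluestick from where it was at the start of the episode above 0.025 m).
It also fails if it takes over 64 s, if anything falls off the work surface, if the arm or the gripper's body presses on something with over 40 N, if the wrist force passes 120 N, or if a joint passes its speed limit or range.

## Working session

There is one attempt and no reset: what is moved stays moved. The work goes in short steps, each a Python script; the robot and the scene stay as the last script left them, time stands still between calls to the robot, and variables do not carry over. Pictures are saved under pics/ and viewed, at most 10 in all, crops included, and the job is handed in when it is done.

```bash
mkdir -p pics
python3 - <<'E'
from workcell import vision,get_obs
import cv2,numpy as np
for n in("scene","top"):
    c=vision.read_camera(n); cv2.imwrite(f"pics/{n}0.png",cv2.resize(c["frame"][:,:,::-1],(800,600),interpolation=cv2.INTER_CUBIC)); np.savez(f"{n}.npz",K=c["intrinsics"],V=c["view"],f=c["frame"])
    print(n,c["intrinsics"].round(1).tolist(),c["view"].round(3).tolist())
print(get_obs())
E
```

```text
scene [[383.7, 0.0, 258.1], [0.0, 383.7, 192.5], [0.0, 0.0, 1.0]] [[-0.73, 0.683, 0.007, 0.338], [0.399, 0.435, -0.807, -0.099], [-0.554, -0.587, -0.59, 1.467], [0.0, 0.0, 0.0, 1.0]]
top [[373.7, 0.0, 254.8], [0.0, 373.7, 191.1], [0.0, 0.0, 1.0]] [[0.005, -1.0, 0.003, -0.003], [-0.996, -0.005, -0.086, 0.487], [0.086, -0.002, -0.996, 0.978], [0.0, 0.0, 0.0, 1.0]]
{'time_s': 0.1, 'joint_pos': array([-1.11242426e+00,  3.53566743e-01,  1.63407334e+00, -2.55331054e-06,
        1.15516864e+00, -2.41137156e-03]), 'joint_vel': array([ 0.00192548, -0.00048182, -0.0026095 ,  0.00095954, -0.00032297,
       -0.00075929]), 'joint_efforts': array([ 1.04350569e-03, -6.06361198e+01, -3.42818391e+01,  1.29695870e-06,
        3.90976100e-03, -2.30132798e-05]), 'position': array([ 0.27772071, -0.55945704,  0.24763851]), 'orientation': array([ 9.73576719e-01,  2.28359372e-01, -1.38559243e-04, -5.92035743e-04]), 'wrist_force': array([0.19407376, 0.05739426, 0.78121194]), 'ft_torque': array([-0.00235944, -0.01459292,  0.05809676]), 'grip_force': 0.0, 'gripper_width': 0.08545978683879933}
```

View pics/scene0.png

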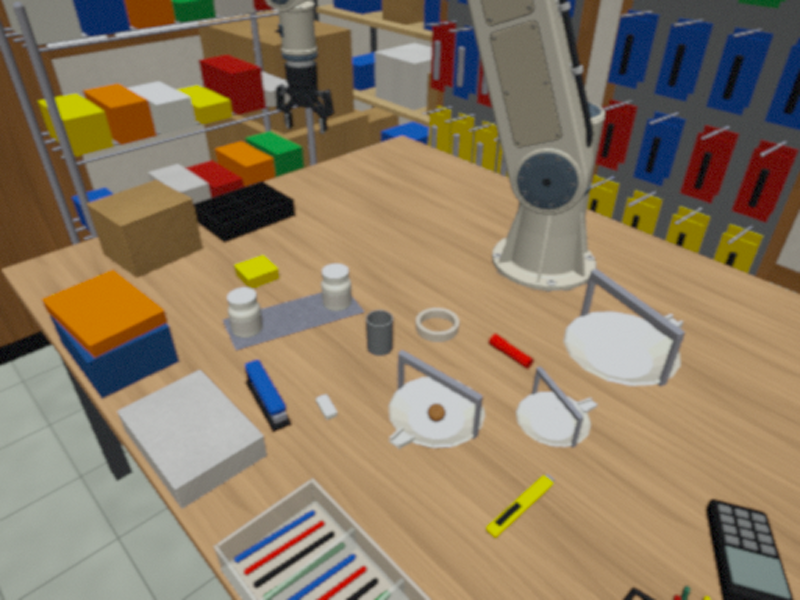

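View pics/top0.png

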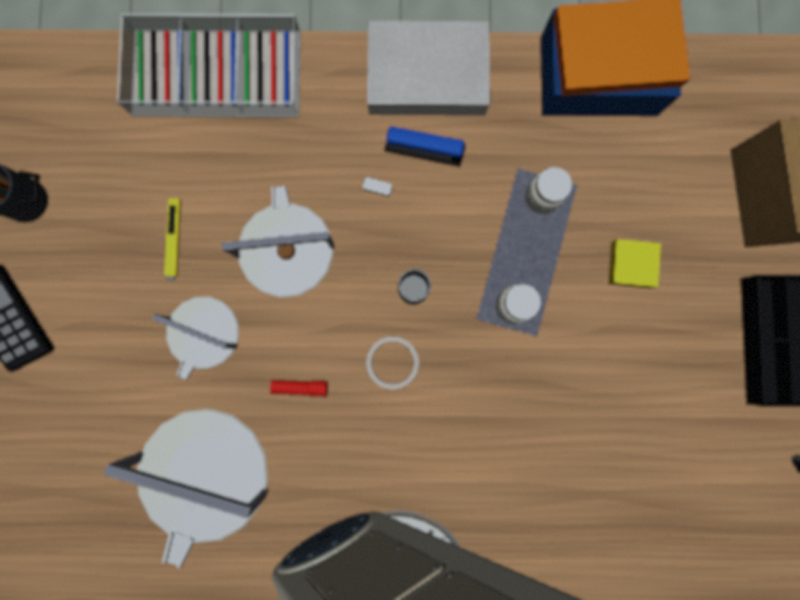

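The top view (800x600 pixels) shows three candidates for the dish: middle-sized (285,250) holding the ball, small (202,333) and large (203,475). I choose the middle-sized one with the ball. The grey cup is at (413,288), and the mat, with both jars on it, is centred near (528,252). Next is a close crop to check this.

Run:
```python
import cv2,numpy as np
f=np.load("top.npz")["f"][:,:,::-1]
a=cv2.resize(f[100:220,138:238],None,fx=5,fy=5,interpolation=cv2.INTER_CUBIC)
cv2.imwrite("pics/c1.png",a)
b=cv2.resize(f[100:220,240:375],None,fx=5,fy=5,interpolation=cv2.INTER_CUBIC)
cv2.imwrite("pics/c2.png",b)
```

```text
(no output)
```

View pics/c1.png

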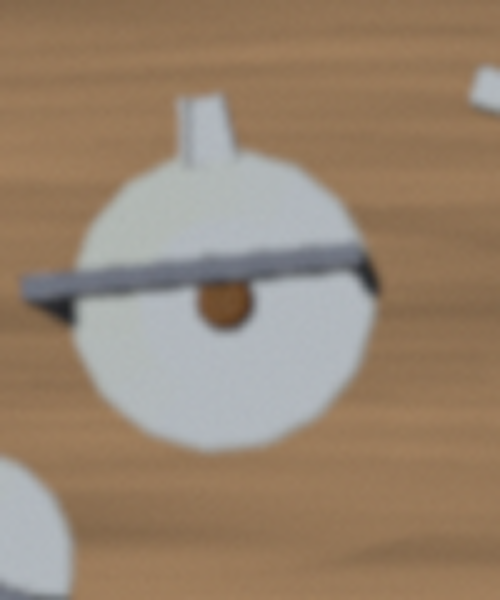

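View pics/c2.png

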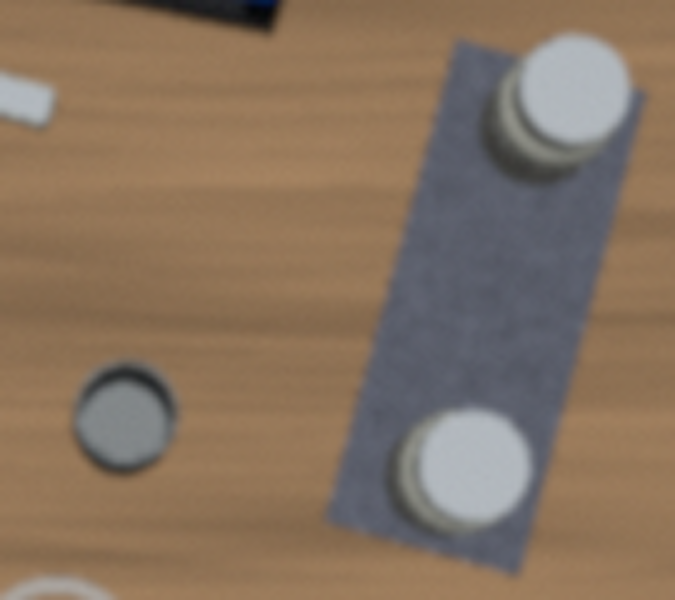

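Crop 1 confirms the middle dish: rim centre (225,301), ball (225,304), bar from (22,287) to (360,255), lip at (208,98). In crop 2 the mat corners are (457,40), (645,95), (520,575) and (328,520), the lids are at (575,90) and (474,466), and the cup rim is near (125,415).

```bash
cat > h.py <<'E'
import numpy as np
d=np.load("top.npz");K,V=d["K"],d["V"]
def px(u,v,z,K=K,V=V):
    R,t=V[:3,:3],V[:3,3];c=-R.T@t
    r=R.T@np.linalg.solve(K,[u,v,1]);return (c+r*(z-c[2])/r[2])[:2]
E
python3 - <<'E'
from h import *
c=lambda x,y,z,o:px(o+(x+.5)/5-.5,100+(y+.5)/5-.5,z)
A=lambda x,y,z:c(x,y,z,138); B=lambda x,y,z:c(x,y,z,240)
print("cam",-V[:3,:3].T@V[:3,3])
print("rim",A(225,301,.038),"r",np.linalg.norm(A(74,301,.038)-A(377,301,.038))/2,"ball",A(225,304,.03))
l,r=A(22,287,.12),A(360,255,.12);print("bar",l,r,(l+r)/2,"len",np.linalg.norm(l-r),"yaw",np.arctan2(-(l-r)[0],(l-r)[1]))
print("lip",A(208,98,.036))
m=np.array([B(*p,.003) for p in((457,40),(645,95),(520,575),(328,520))]);print("mat",m,m.mean(0))
a,b=B(575,90,.088),B(474,466,.088);print("jars",a,b,(a+b)/2,np.linalg.norm(a-b))
for z in(.075,.0):print("cup",z,B(125,417,z),np.linalg.norm(B(74,417,z)-B(177,417,z)),np.linalg.norm(B(125,360,z)-B(125,474,z)))
print("cup floor",B(124,420,.003))
s=np.load("scene.npz")
f=lambda x,y,z:px(x*.64-.18,y*.64-.18,z,s["K"],s["V"])
print("scene cup top",f(379,319,.075),"ball",f(437,412,.03),"jars",f(243,297,.088),f(336,271,.088),"eraser",f(326,406,.007),"tape",f(437,323,.01))
print("eraser top",px(377*.64,187*.64,.014),"notes",px(636*.64,263*.64,.03),"stap",px(426*.64,146*.64,.05),"tape",px(392*.64,363*.64,.02))
E
```

```text
cam [0.40084849 0.0017143  1.01648956]
rim [0.56783601 0.19084726] r 0.08013919522311064 ball [0.56758319 0.19235851]
bar [0.56016884 0.2735621 ] [0.57680441 0.1099079 ] [0.56848663 0.191735  ] len 0.16449753116138238 yaw 0.10130278578219412
lip [0.67800687 0.20271273]
mat [[ 0.7226585  -0.21121069]
 [ 0.69206365 -0.3150772 ]
 [ 0.42608802 -0.24162262]
 [ 0.45538209 -0.13774224]] [ 0.57404806 -0.22641319]
jars [ 0.67002682 -0.25298448] [ 0.47814946 -0.19909319] [ 0.57408814 -0.22603883] 0.19930176221717738
cup 0.075 [ 0.50322433 -0.02526657] 0.0522038892860787 0.058101144072172047
cup 0.0 [ 0.51137969 -0.02741589] 0.05636250330315449 0.06272953930193331
cup floor [ 0.50940493 -0.02678891]
scene cup top [ 0.50843546 -0.02131181] ball [0.56795508 0.19528635] jars [ 0.67072114 -0.2440675 ] [ 0.47746918 -0.19399936] eraser [0.68587105 0.03732048] tape [0.37419452 0.00703213]
eraser top [0.68386594 0.03731568] notes [ 0.54950412 -0.4063541 ] stap [ 0.74533441 -0.04669026] tape [0.37751012 0.00917643]
```

```bash
cat >> h.py <<'E'
from scipy.spatial.transform import Rotation as Ro
from workcell import bot,hand,kinematics,get_obs,vision
def down(a):  # tool down, closing axis y at world angle a
    y=np.array([np.cos(a),np.sin(a),0]);z=np.array([0,0,-1.])
    return Ro.from_matrix(np.c_[np.cross(y,z),y,z]).as_quat()
CUP=np.array([.508,-.025]);GOAL=np.array([.574,-.226]);DISH=np.array([.568,.1915]);YAW=.101
ACUP=-.274+np.pi/2-np.pi
E
python3 - <<'E'
from h import *
for n,p,a in(("cup",[*CUP,.15],ACUP),("cup+",[*CUP,.15],ACUP+np.pi),("goal",[*GOAL,.2],ACUP),("dish",[*DISH,.11],YAW),("dishend",[*DISH,.21],-1.556)):
    q=kinematics.solve_ik(p,down(a));print(n,None if q is None else np.round(q,2))
q=down(ACUP)
bot.reach([*CUP,.15],q); bot.servo_line([*CUP,.050],velocity=.1)
hand.move_gripper(0.03,30)
o=get_obs();print(o["time_s"],o["position"],o["gripper_width"],o["grip_force"])
bot.servo_line([*CUP,.19],velocity=.15)
o=get_obs();print(o["time_s"],o["gripper_width"],o["grip_force"],o["wrist_force"])
bot.servo_line([*GOAL,.19],velocity=.15)
c=vision.read_camera("scene");cv=__import__("cv2");cv.imwrite("pics/s1.png",cv.resize(c["frame"][100:300,100:360,::-1],(780,600)))
E
```

```text
cup [-0.05  0.3   1.97 -0.    0.88  1.79]
cup+ [-0.05  0.3   1.97 -0.    0.88 -1.35]
goal [-0.38  0.39  1.7  -0.    1.06  1.47]
dish [ 0.32  0.47  1.8  -0.    0.87  0.22]
dishend [ 0.32  0.35  1.73 -0.    1.06  1.88]
3.7667 [ 0.50836681 -0.02501865  0.05071926] 0.05449070674906771 30.666320957243443
4.85 0.053761632930472376 31.7287003621459 [-0.71564436  0.72059035 -0.93491715]
```

View pics/s1.png

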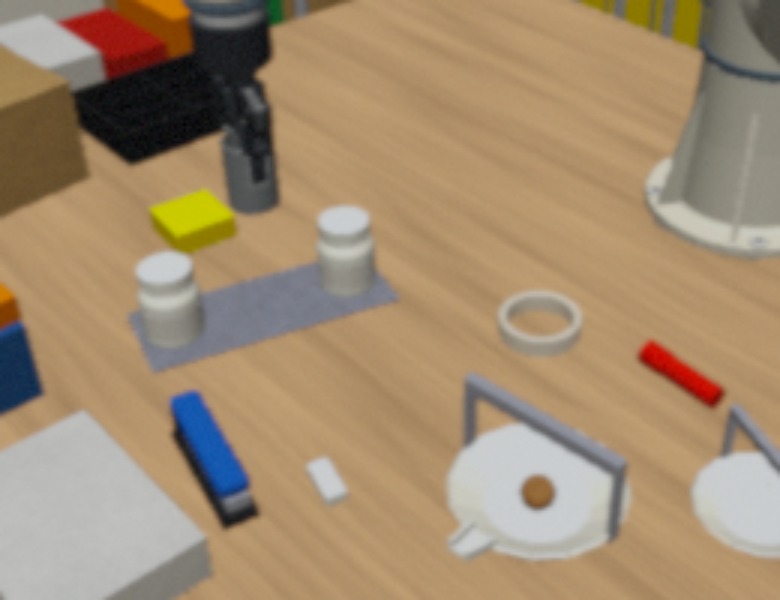

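The cup hangs upright in the gripper at about (252,175), the jars and mat are undisturbed, and the ball is in the dish at (538,492). Next I lower and release the cup.

Run:
```python
from h import *
import cv2
bot.servo_line([*GOAL,.075],velocity=.12)
bot.servo_line([*GOAL,.0540],velocity=.04)
print(get_obs()["wrist_force"])
hand.move_gripper(.085); bot.dwell(.2)
bot.servo_line([*GOAL,.19],velocity=.12)
bot.reach([*DISH,.26],down(YAW))
print(get_obs()["time_s"])
for n in("top","scene"):
    c=vision.read_camera(n)
    f=c["frame"][90:230,270:390] if n=="top" else c["frame"][120:260,120:320]
    cv2.imwrite(f"pics/{n}2.png",cv2.resize(f[:,:,::-1],None,fx=4,fy=4,interpolation=cv2.INTER_CUBIC))
```

```text
[-2.24391333  0.01337581  3.31807166]
11.7
```

View pics/top2.png

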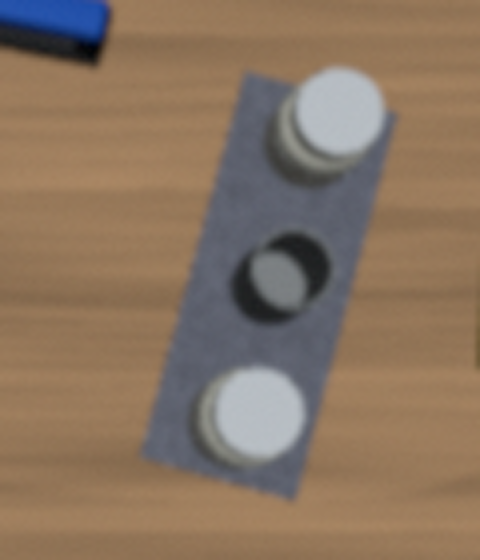

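View pics/scene2.png

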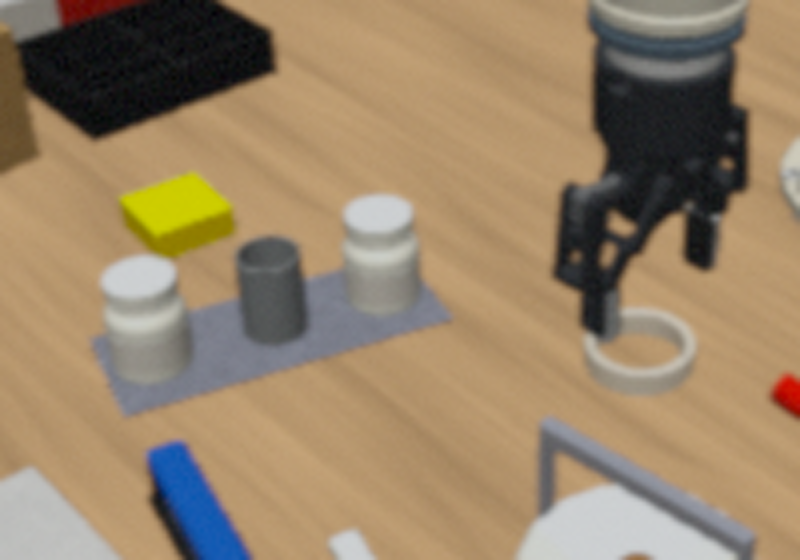

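The cup stands upright on the mat between the jars: rim centre about (290,271) and base about (270,287) in the top crop. Next: grasp the dish, lift and turn.

Run:
```python
from h import *
import cv2
p=px(270+290.5/4-.5,90+271.5/4-.5,.078);print("cup",p,p-GOAL);assert np.linalg.norm(p-GOAL)<.012
hand.move_gripper(.05)
bot.servo_line([*DISH,.110],velocity=.1)
hand.move_gripper(.0,60)
o=get_obs();print(o["time_s"],o["position"],o["gripper_width"],o["grip_force"]);assert .008<o["gripper_width"]<.016
bot.dwell(.5)
bot.servo_line([*DISH,.21],velocity=.04); bot.dwell(.5)
o=get_obs();print(o["time_s"],o["gripper_width"],o["grip_force"],o["wrist_force"])
c=vision.read_camera("scene");cv2.imwrite("pics/s3.png",cv2.resize(c["frame"][130:310,200:400,::-1],None,fx=3,fy=3,interpolation=cv2.INTER_CUBIC))
```

```text
cup [ 0.5694621  -0.22211958] [-0.0045379   0.00388042]
14.3167 [0.56842565 0.19158288 0.11028565] 0.010945653018687213 59.41199004650116
17.9667 0.010720556161307081 58.71553838253021 [-0.35522401  0.51219874 -3.72912491]
```

View pics/s3.png

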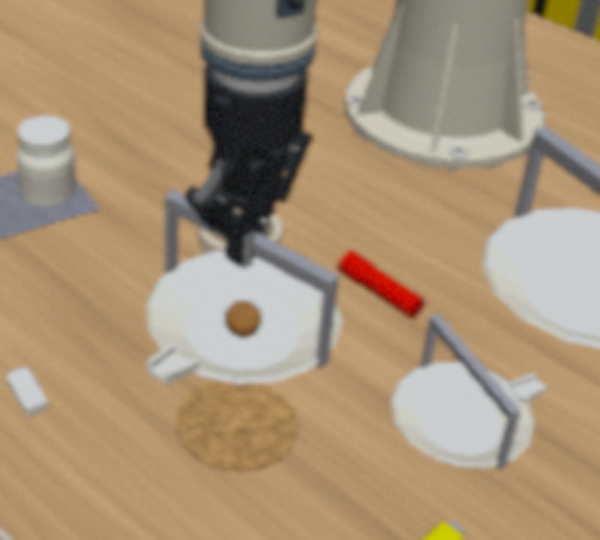

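The dish hangs level, with the ball in the middle at (243,318) and the coaster clear below at (238,425). Next I turn it in small smooth steps.

Run:
```python
from h import *
import cv2
P=[*DISH,.21]; g=np.array([.571,-.224])-DISH; end=np.arctan2(g[1],g[0])
q0=np.array(get_obs()["joint_pos"]);q1=np.array(kinematics.solve_ik(P,down(end)));print(q0.round(3),q1.round(3),end)
for s in np.linspace(0,1,13)[1:]: bot.goto_joints(q0+(q1-q0)*s)
bot.dwell(1.5)
o=get_obs();print(o["time_s"],o["position"],o["gripper_width"],o["grip_force"])
for i in range(2):
    for n in("scene","top"):
        c=vision.read_camera(n)
        f=c["frame"][110:310,130:390] if n=="scene" else c["frame"][90:240,120:380]
        if i: cv2.imwrite(f"pics/{n}4.png",cv2.resize(f[:,:,::-1],None,fx=3,fy=3,interpolation=cv2.INTER_CUBIC))
```

```text
[ 0.323  0.352  1.727 -0.     1.063  0.222] [ 0.323  0.352  1.727 -0.     1.063  1.886] -1.5635762356514484
22.6167 [0.56801071 0.19150844 0.21000235] 0.010649828928704403 58.71359646320343
```

View pics/scene4.png

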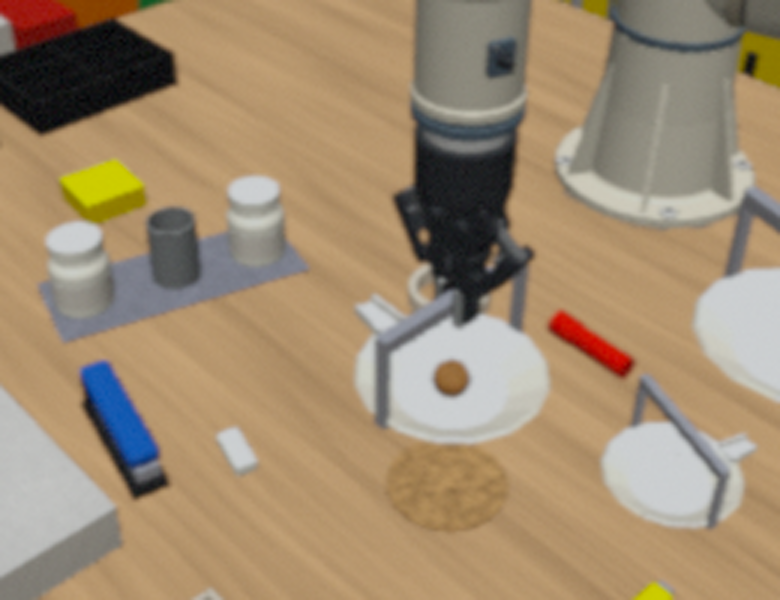

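The lip at (380,315) points at the cup at (173,248), the dish is level and the ball is in the middle at (452,378). Handing in.

```bash
python3 -c "
from workcell import bot,hand_in
bot.dwell(1.5);print(hand_in())"
```

```text
the job is handed in; nothing more can be done
None
```

The job is handed in at about 24 s of the 64 s: the cup stands on the mat about 6 mm from midway between the jars, and the dish is held level about 10 cm above its coaster with its lip pointing at the cup and the ball in the middle; no verdict was returned.

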